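# Move a push-fit stop end to the other outlet

## Task

On the air distribution block, take the push-fit stop end off the tube it closes and fit it on the bare tube beside it, pushed fully home so that it locks and its blue release ring stands out again. It only comes off while the blue ring is held squeezed in against the fitting's body: squeeze the ring in and, keeping it in, draw the fitting straight off the tube. Do not force it, on or off, and leave the other things on the bench where they are.

Things in the scene. Friction and masses are not known exactly. Their poses are not given: they have to be found in the camera images.
- stop_end: Push-fit stop end (blanking cap for a 12 mm tube): dark grey ribbed plastic cylinder, 30 mm in diameter, body 36 mm long, thin steel band, blue release ring at its mouth, 0.1 kg. Origin on its level axis at the middle of the body; x along the axis out of the mouth, towards the block. Whole length 45 mm (back at x = -18, ring to x = +27 mm), 41 mm with the ring squeezed in.
- stop_end_back (a point): Centre of the stop end's closed flat back face (30 mm across), facing away from the block. A gripper from above can squeeze the fitting lengthwise: one finger on this face, the other on the ring's front face, both above the tube (tube top 6 mm over the axis, rims of ring and body 15 mm over it).
- stop_end_mouth (a point): Centre of the body's mouth, 18 mm from its origin. The 13.8 mm bore ends at a hard stop 28 mm behind it. Teeth inside catch in the groove at home and hold against any pull; the ring, 3 mm or more in, draws them back. A sprung seal in the bottom, met 4 mm before the hard stop, pushes back with 5 to 9 N; the teeth catch in the last 2 mm. With the ring free they resist too on the way on.
- ring_face (a point): Centre of the front face of the blue release ring (30 mm across, 5 mm thick, 14 mm hole, round the tube), towards the block: 27 mm from the stop end's origin when free, 23 mm when squeezed right in. The tube in front of it is free for 33 mm, up to the brass nut.
- release_ring (a joint): Travel of the blue release ring, m: 0 standing out by its spring, growing as it is squeezed towards the body, 0.004 right in. The spring takes 4 N at first and 8 N right in, a little more while the teeth are loaded. When fitting, keep pushing home while the ring is let out, or the seal backs the fitting off before the teeth catch: the ring then stays 1.5 to 2 mm in, teeth on the plain tube.
- outlet_a: The outlet that carries the stop end at first: level polished, greased steel tube, 12 mm in diameter, axis 72 mm over the bench, fixed. Origin on its axis at its open end (inside the stop end); x along it towards the block, z up. 2 mm chamfer, groove from x = 9 to 15 mm, brass nut from x = 70, block face at x = 84 mm. Home: the stop end's origin at x = +8 to +10 mm on this axis, x axes alike.
- outlet_b: The other outlet, bare at first, where the stop end must go: the same fixed tube with the same axes, parallel to outlet_a and 70 to 82 mm to one side of it (either side), its end as far from the block. Origin on its axis at its open end; home for the stop end is again x = +8 to +10 mm.
- manifold: The block that carries both outlets, fixed: aluminium, 124 mm wide, 44 mm deep, top at 96 mm, on a dark base plate; a small gauge on top reaches 143 mm. Origin on the bench under the middle of its front face; the outlets point to its -x, y runs along its width.
- meter_box: White and black bench meter, 130 x 105 x 70 mm, in front of the outlets, to be left alone. Origin at the middle of its underside.
- elbow_0: Silver spare fitting, 17 mm across and 34 mm tall, standing between the outlets, to be left alone. Origin at the middle of its foot.
- elbow_1: Brass-coloured spare fitting, 17 mm across and 34 mm tall, standing between the outlets, to be left alone. Origin at the middle of its foot.
- gauge_block: Grey steel gauge block, 40 x 43 x 20 mm, lying flat, to be left alone. Origin at the middle of its underside.
Not all that is in view belongs to the job. Leave any pink look-alike of the stop_end alone.

How it is judged:
By the outcome, as a careful person would: the job done as asked, in the order asked, and still so for the second after the job is handed in, with the robot touching nothing.
It also fails if it takes over 51 s, if anything falls off the work surface, if the arm or the gripper's body presses on something with over 40 N, if the wrist force passes 120 N, or if a joint passes its speed limit or range.

## Robot

A 6-joint arm with a two-finger parallel gripper is mounted at the origin on a cart in front of the work surface, level with it; the furniture and walls round the work are solid. World frame = base frame: x ahead of the robot, y to its left, z up, the work surface at z = 0. Lengths are in mm, angles in rad, forces in N, time in s.
With the tool pointing down it reaches from about 325 to 875 mm from the base axis. Payload 4.4 kg.
Tool frame: the origin (TCP) lies on the centre line of the jaws, within the pads' length; the fingertips stand ahead of it and the grasp point (between the pads) lies 6 mm ahead of it (ctrl.tcp_to_tips is the z of the fingertips in the tool frame, in mm); z points along the fingers, y is the line along which they close (so a half turn about z gives the same grasp; the last joint's range is limited). The gripper opens to 85 mm and grips with 20 to 120 N. Pads are 22 mm wide; open, the fingers measure 114 mm over their backs; the gripper's body (76 mm by 85 mm) begins 54 mm behind the grasp point. The pads swing forward as they close: fully open they stand 13 mm farther back than shut.
Start: joints at [-1.472, 0.207, 1.542, -0, 1.393, -0.15], TCP at [142.133, -557.159, 256.282] pointing down, gripper open.
Joint ranges: [-2.73, 2.73], [-0.86, 2.22], [0.23, 2.46], [-1.11, 4.25], [0.08, 2.63], [-2.82, 2.82]. Speed limits (rad/s): [2.79, 2.79, 3.14, 3.14, 3.14, 3.14].

## Interface

Orientations are given as a 3x3 rotation matrix whose columns are the frame's x, y, z axes.
In Python, from plant import ctrl, sensors, optics gives the robot as it stands. Calls block until the motion is done:
- ctrl.move_ptp(position, orientation): joint-space move of the TCP to a pose.
- ctrl.move_l(position, rot=None, vel=150, threshold=None): straight line of the TCP; rot=None keeps the orientation; vel is the mean speed in mm/s. With threshold (N) it stops when the force on the tool has changed by that much, and returns True; else False.
- ctrl.set_joints(angles): joint-space move.
- ctrl.gripper_to(opening, force=None): finger opening in mm; force is the grip in N (None keeps the last); returns when the fingers have stopped.
- ctrl.hold(seconds).
- ctrl.solve_ik(position, orientation): joint angles nearest the present ones, or None.
- sensors.read_state(): the state.
- optics.grab_frame(name): name is "scene" or "top"; returns (picture, depth): 400x640x3 uint8, red, green, blue; 400x640 float32, mm along the optical axis (not along the pixel's ray), 0 where there is no reading.
- optics.camera_params(name): a dict with "mtx" (3x3 intrinsics, pixels), "R" (3x3) and "t" (3): a world point X has camera coordinates R X + t. Camera axes: x right, y down, z forward; pixel columns grow to the right and rows downward; lengths in mm; the calibration is good to about 2 mm. A picture is of the moment at which its call begins. camera_params takes no time and is no camera call.
A pose or a line that the arm cannot do raises ctrl.MotionError and nothing moves.
- ctrl.finish_job(): hands the job in; it is judged then, once.
The state is a dict: "t": time; "q": joint angles; "qvel": joint speeds; "tau": joint torques, N m; "eef_pos": TCP position; "eef_rot": TCP orientation; "force": force on the tool from outside, world axes, zero at the start; "wrist_torque": the same for the moment, N m; "grip_width": finger opening in mm; "grasp_force": force on a finger pad.
Only numpy, scipy, OpenCV 4.12 (cv2) and the standard library are available. Lean on these libraries where they do the work, as an engineer would, in place of code of your own. Each camera call takes 0.05 s, during which the arm holds its last target. There are 200 camera calls.

## Working session

There is one attempt and no reset: what is moved stays moved. The work goes in short steps, each a Python script; the robot and the scene stay as the last script left them, time stands still between calls to the robot, and variables do not carry over. Pictures are saved under pics/ and viewed, at most 10 in all, crops included, and the job is handed in when it is done.

```bash
mkdir -p pics; ls; cat > h.py <<'E'
import numpy as np, cv2
from plant import ctrl, sensors, optics
def grab(n):
    p,d=optics.grab_frame(n); return p,d
def pix2w(n,u,v,z):
    c=optics.camera_params(n);K,R,t=map(np.array,(c["mtx"],c["R"],c["t"]))
    r=np.linalg.inv(K)@np.array([u,v,1.]); return R.T@(r*z-t)
def onplane(n,u,v,h):
    c=optics.camera_params(n);K,R,t=map(np.array,(c["mtx"],c["R"],c["t"]))
    o=-R.T@t; d=R.T@np.linalg.inv(K)@np.array([u,v,1.]); return o+d*(h-o[2])/d[2]
def cloud(n,d):
    c=optics.camera_params(n);K,R,t=map(np.array,(c["mtx"],c["R"],c["t"]))
    v,u=np.mgrid[0:400,0:640]; r=np.stack([u,v,np.ones_like(u)],-1)@np.linalg.inv(K).T
    return (r*d[...,None]-t)@R
E
python3 - <<'E'
from h import *
for n in("scene","top"):
    p,d=grab(n); np.savez(n,p=p,d=d); cv2.imwrite(f"pics/{n}0.png",p[...,::-1])
    c=optics.camera_params(n); print(n,c["mtx"][0][0],-np.array(c["R"]).T@c["t"])
print(ctrl.tcp_to_tips,sensors.read_state()["t"])
E
```

```text
pics
scene 369.250858483902 [273.02344706 619.00020914 754.79210523]
top 517.9086177681379 [ 446.2212956   178.77351103 1265.01229133]
25.0 0.1
```

View pics/top0.png

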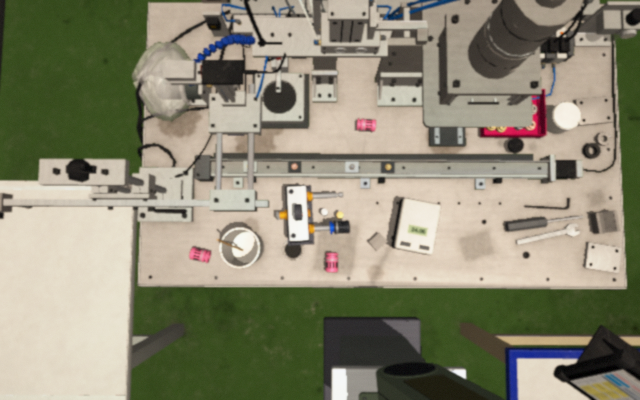

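View pics/scene0.png

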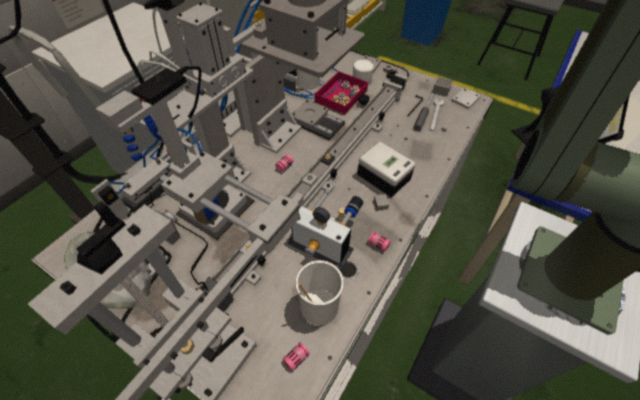

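The stop end candidates in top view are a dark/blue one on the tube at (340,227), and pink ones at (332,262), (366,125) and (200,255). The dark grey and blue one on the tube fits the description. I'll confirm it in a crop.

```bash
python3 - <<'E'
from h import *
a=np.load("top.npz");p,d=a["p"],a["d"]
cv2.imwrite("pics/c1.png",cv2.resize(p[150:270,265:445,::-1],None,fx=4.4,fy=4.4,interpolation=cv2.INTER_CUBIC))
C=cloud("top",d); np.set_printoptions(precision=0,suppress=True,linewidth=200)
for u,v in[(298,213),(340,227),(335,195),(298,190),(416,225),(340,167),(300,167),(350,213),(324,213),(340,215),(376,240),(400,160),(335,183),(365,182),(240,245),(220,205)]: print(u,v,C[v,u])
m=(C[...,2]>60)&(C[...,2]<84)&(d>0); 
X=C[m]; s=(X[:,0]>380)&(X[:,0]<560)&(X[:,1]>60)&(X[:,1]<240)
np.set_printoptions(precision=1)
# height map print of region
for v in range(186,238,2): print(v,C[v,308:356:3,2].astype(int))
E
```

```text
298 213 [510. 233. 145.]
340 227 [482. 140.  91.]
335 195 [556. 152.  77.]
298 190 [565. 236.  97.]
416 225 [488. -35.  70.]
340 167 [625. 139.  48.]
300 167 [623. 234.  58.]
350 213 [518. 113.   2.]
324 213 [516. 177.  36.]
340 215 [512. 139.  38.]
376 240 [453.  52.  22.]
400 160 [641.  -2.  57.]
335 183 [592. 150.   2.]
365 182 [593.  77.  13.]
240 245 [440. 380.   2.]
220 205 [518. 380. 257.]
186 [12  5  0  0  4 -1  0 -1  5  2 -1  4 -1  2  1  0]
188 [14  8 -1  0  0  2 -3  1  0  1  2  0  4  4  0  0]
190 [10 11  4 -2  0  4  2  1  2  3 -2  1  0  0 -2 -4]
192 [77  6  0 -2  0  1  4  2  3 -3  0 73  3  0  1  0]
194 [87 85 79 75 79 79 79 76 79 75 78 74  2  1  2  1]
196 [83 82 76 75 81 78 80 75 79 79 76 80 -1  2  1  2]
198 [  79   83   75   77 1265   73    2    0    2    5   -1    5    2    1    0   -3]
200 [79 81  1  2  2  1  1  0  3  1 -3  0  0 -1 -2  0]
202 [ 9  8  6  0 -5  4  3 -2  0  0 -2  1  3  1  2  0]
204 [ 8  7  2  0  0  3  1  0  2  0  5  5  1  2  3 -6]
206 [44  6  0  3  0  2  4  0  2  0 -2 -1 -2  1  0  1]
208 [43  8  0  0  3 -3  2 -1  0  2 -1  5  0  0  0  0]
210 [77 10  1 -1 -1 34 33  0  0  3  2  1  2  0  1  0]
212 [82 12  1  1  1 33 31  3  0  2 37 34  0  3  0 -4]
214 [87  8  1  2 -1 35 36  4  1  2 33 36  2 -3  1  1]
216 [85  9 -4  1  2  0  5  2  1 -3 34 35  0  0  1  2]
218 [72  7  2  1  0  2 -6 -2  2 -1  8  9  0 -4  1  7]
220 [80  1  2  1  3 -1  3 -1  0  0 -2  0 -1  0  0  1]
222 [86  7  0 -5  0  3  4  1  2 83 80 84 83 84  1 -2]
224 [94 74  0  4  4  3 -1  0 82 86 86 86 88 83  0  1]
226 [95 80 78 76 77 78 77 79 87 91 91 87 87 86  0 -3]
228 [  94   82   82   77   77   79   76   78   94   91   86 1265   84   89   -6    2]
230 [92 86 84 77 79 77 78 74 86 88 84 85 85 85 80  4]
232 [93 78 75  0  0  0  4  4 81 84 86 81 80 77 -2  6]
234 [  96    9    2   -1 1265    0    0    2   -2    0    0   -2    1    0    1    3]
236 [98 10  1  1  1  0 -1  0  0 -3  1  1  5 -4 -1  0]
```

View pics/c1.png

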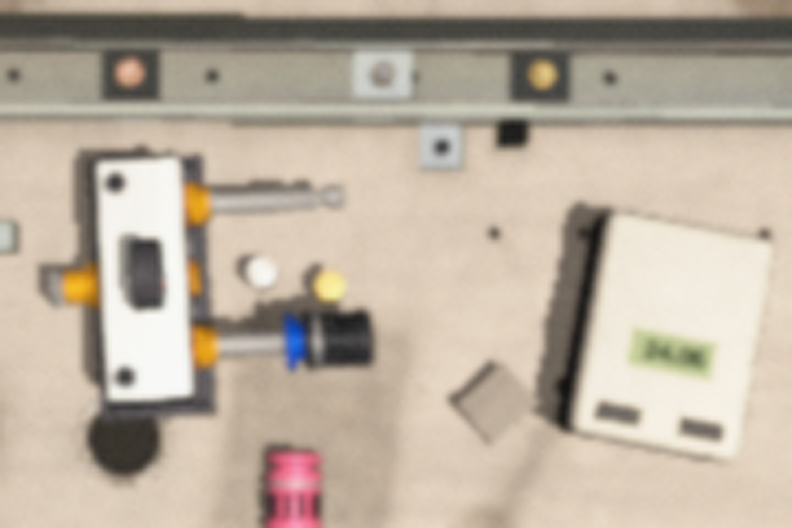

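The crop confirms it: dark grey body with a blue ring at crop (295–370,340) on the lower tube. The bare tube ends at crop (345,195). Next I'll fit the axes.

```bash
python3 - <<'E'
from h import *
np.set_printoptions(precision=2,suppress=True,linewidth=200)
a=np.load("top.npz");p,d=a["p"],a["d"];C=cloud("top",d)
m=(C[...,2]>55)&(C[...,2]<100)&(d>0)&(d<1240)
def axis(u0,u1,v0,v1,name):
    P=[]
    for u in range(u0,u1):
        v=np.where(m[v0:v1,u])[0]+v0
        if len(v): P.append(onplane("top",u,v.mean(),72)[:2])
    P=np.array(P);k=np.polyfit(P[:,1],P[:,0],1);r=P[:,0]-np.polyval(k,P[:,1])
    print(name,"slope",k[0],"x at y=150",np.polyval(k,150),"rms",r.std(),len(P)); return k
axis(315,341,186,203,"B depth");axis(315,331,221,240,"A tube");axis(333,350,217,240,"A cap")
# image-based: difference from local background per column
g=p.astype(float)
print("hsv tube B profiles");print(g[188:204,320:340:5].mean(-1).T.astype(int))
print("A tube",g[220:238,318:330:4].mean(-1).T.astype(int))
# axial
for r in(225,227,229): print(r,[tuple(x) for x in p[r,326:354]])
print("Bend",[tuple(x) for x in p[194,336:346]], m[193:197,336:346].astype(int))
# manifold front edge from block top (z~96)
mb=(abs(C[...,2]-96)<6)
P=[]
for v in range(190,236):
    u=np.where(mb[v,285:318])[0]
    if len(u)>5:P.append(np.r_[onplane("top",285+u.min()-.5,v,96)[:2],onplane("top",285+u.max()+.5,v,96)[:2]])
P=np.array(P)
for i in(0,2): k=np.polyfit(P[:,i],P[:,i+1],1);print("block edge dy/dx",k[0],"y at x=510",np.polyval(k,510))
# scene camera cap & tube clouds
b=np.load("scene.npz");S=cloud("scene",b["d"]);X=S.reshape(-1,3)
s=(X[:,2]>62)&(X[:,2]<95)&(X[:,1]>100)&(X[:,1]<190)&(X[:,0]>460)&(X[:,0]<580)
X=X[s];print("scene pts",len(X))
for lo,hi in((460,510),(540,580)):
    Y=X[(X[:,0]>lo)&(X[:,0]<hi)];print(len(Y),Y.mean(0),Y.min(0),Y.max(0))
E
```

```text
B depth slope -0.056033170643988744 x at y=150 556.320313403435 rms 0.4913388860045378 26
A tube slope -0.07693644705623812 x at y=150 482.4922711321134 rms 1.1747211630105758 16
A cap slope 0.0031022535168578583 x at y=150 482.40664728198556 rms 0.5809536857454197 17
hsv tube B profiles
[[199 198 192 169 121 119 159 186 185 165 168 192 199 204 202 204]
 [201 198 175 125 108 127 167 187 179 161 172 199 206 206 204 204]
 [206 207 200 172 132 141 167 185 175 168 187 204 206 206 207 205]
 [206 204 195 165 144 151 169 173 168 174 195 203 203 204 205 204]]
A tube [[195 185 157 113  99 111 144 181 198 179 156 161 180 187 185 181 176 178]
 [147 126  97  82  85 101 145 183 195 173 158 165 171 170 170 168 169 170]
 [ 91  85  85  83  85 106 148 181 186 168 153 165 168 170 170 169 168 169]]
225 [(np.uint8(113), np.uint8(107), np.uint8(100)), (np.uint8(114), np.uint8(108), np.uint8(101)), (np.uint8(109), np.uint8(106), np.uint8(105)), (np.uint8(87), np.uint8(97), np.uint8(131)), (np.uint8(46), np.uint8(85), np.uint8(169)), (np.uint8(20), np.uint8(80), np.uint8(189)), (np.uint8(18), np.uint8(75),
[... 3680 characters left out ...]
), np.uint8(177), np.uint8(169)), (np.uint8(194), np.uint8(185), np.uint8(179)), (np.uint8(193), np.uint8(186), np.uint8(176)), (np.uint8(189), np.uint8(179), np.uint8(169)), (np.uint8(202), np.uint8(188), np.uint8(174)), (np.uint8(217), np.uint8(202), np.uint8(182)), (np.uint8(221), np.uint8(206), np.uint8(188))] [[1 0 0 0 1 1 1 1 0 0]
 [1 1 1 1 1 1 1 1 0 0]
 [1 1 1 1 1 1 1 1 0 0]
 [1 1 1 1 1 1 1 1 0 0]]
block edge dy/dx 0.05616389348676106 y at x=510 258.0043196348468
block edge dy/dx 0.06016647699595065 y at x=510 213.99718141071187
scene pts 382
289 [478.47 153.82  79.1 ] [465.15 123.46  62.01] [496.17 189.88  86.9 ]
93 [553.22 164.17  74.55] [547.23 138.65  66.83] [560.81 189.25  79.38]
```

```bash
cat >> h.py <<'E'
a=np.array([-.0575,1,0]);a/=np.linalg.norm(a); n=np.array([a[1],-a[0],0]) # axis to block; lateral A->B
A=np.array([483.7,128.5,72.]) # outlet A open end (on axis)
R0=np.column_stack([np.cross(a,[0,0,-1]),a,[0,0,-1]])
R1=np.column_stack([-R0[:,0],-a,[0,0,-1]])
def P(x,lat,z): q=A+a*x+n*lat; q[2]=z; return q
def st(tag=""):
    s=sensors.read_state();e=s["eef_pos"]-A
    print(tag,"t%.2f x%.2f lat%.2f z%.2f | Fax %.1f Flat %.1f Fz %.1f | w%.2f g%.1f"%(s["t"],e@a,e@n,s["eef_pos"][2],s["force"]@a,s["force"]@n,s["force"][2],s["grip_width"],s["grasp_force"])); return s
E
python3 - <<'E'
from h import *
for R in(R0,R1): print(ctrl.solve_ik(P(13,0,160),R))
q=[ctrl.solve_ik(P(13,0,160),R) for R in(R0,R1)]
R=min([(abs(x[5]),i) for i,x in enumerate(q) if x is not None])[1]; R=(R0,R1)[R]; np.save("R.npy",R)
print(ctrl.tcp_to_tips); ctrl.gripper_to(53); print(ctrl.tcp_to_tips)
ctrl.move_ptp(P(13,0,160),R); st("above")
ctrl.move_l(P(13,0,118),vel=80); st()
print(ctrl.move_l(P(13,0,98),vel=12,threshold=3)); st("touch")
p,d=grab("scene"); cv2.imwrite("pics/s1.png",cv2.resize(p[170:250,290:430,::-1],None,fx=5,fy=5,interpolation=cv2.INTER_CUBIC))
E
```

```text
[ 1.12835726e-01  1.59158119e-01  1.81098676e+00 -4.44089210e-16
  1.17144778e+00 -1.51539736e+00]
[ 1.12835726e-01  1.59158119e-01  1.81098676e+00 -4.44089210e-16
  1.17144778e+00  1.62619530e+00]
25.0
25.0
above t3.28 x12.32 lat0.40 z160.16 | Fax -1.0 Flat 0.5 Fz -0.3 | w52.94 g0.0
 t3.96 x12.97 lat0.15 z117.96 | Fax 0.4 Flat -0.4 Fz 0.0 | w53.26 g0.0
True
touch t5.38 x13.01 lat-0.04 z99.23 | Fax -0.6 Flat -0.5 Fz 4.6 | w53.13 g2.2
```

View pics/s1.png

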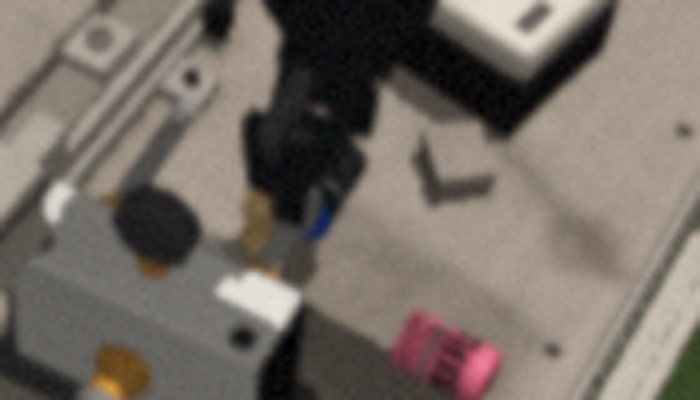

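The touch on the tube top puts the tips about 21 mm below the TCP at this opening. The picture shows the finger beside the blue ring at crop (318,220). Now raise slightly and squeeze.

```bash
python3 - <<'E'
from h import *
ctrl.move_l(P(13,0,102.7),vel=40); st()
for w in(50,48,47,46,45,44,43,42,41,39):
    ctrl.gripper_to(w,force=25); s=st(w)
E
```

```text
t5.69 x12.98 lat-0.14 z102.60 | Fax 0.5 Flat 0.2 Fz -0.9 | w52.80 g0.0
50 t5.91 x12.98 lat-0.41 z102.30 | Fax -0.7 Flat 0.5 Fz -0.1 | w49.87 g0.0
48 t6.12 x13.45 lat-0.20 z102.62 | Fax 3.2 Flat -1.5 Fz 0.3 | w47.93 g1.3
47 t6.34 x13.70 lat-0.09 z102.80 | Fax 4.9 Flat -0.9 Fz 2.3 | w47.17 g2.6
46 t6.56 x13.95 lat-0.03 z102.90 | Fax 6.4 Flat -0.8 Fz 1.7 | w46.18 g3.1
45 t6.78 x14.06 lat0.10 z103.00 | Fax 6.3 Flat -0.8 Fz 1.9 | w44.83 g3.2
44 t6.99 x14.05 lat0.17 z103.04 | Fax 6.3 Flat -0.1 Fz 3.1 | w44.30 g3.2
43 t7.21 x12.35 lat0.10 z102.67 | Fax -0.6 Flat 0.4 Fz 0.2 | w43.01 g2.7
42 t7.42 x12.44 lat0.14 z102.76 | Fax -0.9 Flat -0.2 Fz 2.1 | w42.07 g6.9
41 t7.64 x12.19 lat0.18 z102.86 | Fax -4.1 Flat -0.1 Fz 2.0 | w41.18 g9.6
39 t7.86 x12.30 lat0.26 z103.06 | Fax -4.6 Flat -1.9 Fz 4.0 | w39.61 g24.9
```

```bash
python3 - <<'E'
from h import *
ctrl.gripper_to(38,force=45); s=st("grip")
e=s["eef_pos"]
for k in (2,4,7):
    r=ctrl.move_l(P(13-k,0,103),vel=15,threshold=15); st(f"{k} {r}")
    if r: break
p,d=grab("scene"); q,d2=grab("top")
i=np.hstack([cv2.resize(p[180:230,320:380],None,fx=6.5,fy=6.5,interpolation=cv2.INTER_CUBIC),cv2.resize(q[195:245,300:360],None,fx=6.5,fy=6.5,interpolation=cv2.INTER_CUBIC)])
cv2.imwrite("pics/s2.png",i[...,::-1])
E
```

```text
grip t8.07 x12.26 lat0.27 z103.27 | Fax -5.5 Flat -1.8 Fz 6.3 | w38.89 g44.5
2 False t8.36 x11.29 lat0.31 z103.32 | Fax -0.7 Flat -1.5 Fz 4.2 | w39.14 g44.6
4 False t8.64 x9.51 lat0.39 z103.25 | Fax 2.3 Flat -0.9 Fz 4.9 | w38.37 g44.4
7 False t8.99 x5.98 lat0.28 z103.21 | Fax 1.4 Flat 0.4 Fz 3.9 | w38.96 g44.4
```

View pics/s2.png

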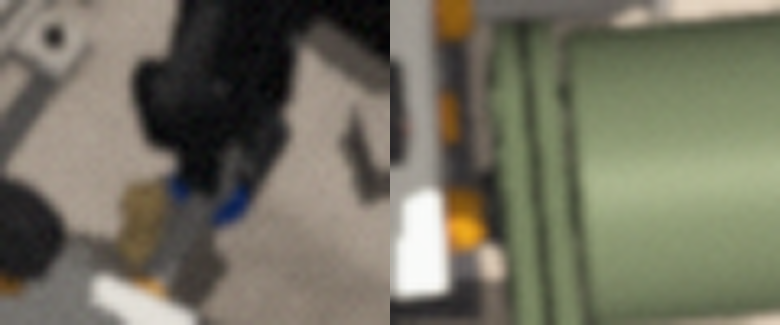

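```bash
python3 - <<'E'
from h import *
r=ctrl.move_l(P(-12,0,103),vel=30,threshold=12); st(r)
if not r:
    r=ctrl.move_l(P(-36,0,103),vel=30,threshold=12); st(r)
p,d=grab("scene"); 
cv2.imwrite("pics/s3.png",cv2.resize(p[170:230,315:395,::-1],None,fx=8,fy=8,interpolation=cv2.INTER_CUBIC))
E
```

```text
False t9.84 x-12.37 lat-0.19 z102.79 | Fax -0.0 Flat 0.3 Fz 2.5 | w38.65 g43.9
False t10.79 x-35.95 lat-0.00 z103.03 | Fax -0.3 Flat 0.3 Fz -1.0 | w38.95 g43.8
```

View pics/s3.png

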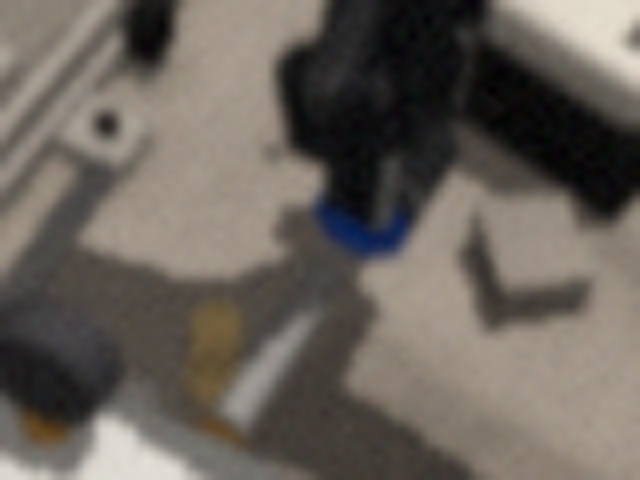

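```bash
python3 - <<'E'
from h import *
ctrl.move_l(P(-36,74.3,104),vel=70); st("side")
r=ctrl.move_l(P(-22,74.3,104),vel=40,threshold=6); st(r)
for x in (-18,-14,-10,-6,-2):
    r=ctrl.move_l(P(x,74.3,104),vel=15,threshold=6); st(f"{x} {r}")
    if r: break
p,d=grab("scene"); 
cv2.imwrite("pics/s4.png",cv2.resize(p[150:220,290:380,::-1],None,fx=8,fy=8,interpolation=cv2.INTER_CUBIC))
E
```

```text
side t12.05 x-35.95 lat73.71 z103.79 | Fax -0.2 Flat 0.5 Fz -0.8 | w38.87 g43.8
False t12.55 x-21.63 lat74.24 z104.03 | Fax 0.7 Flat 0.3 Fz -1.1 | w38.81 g43.8
-18 False t12.97 x-17.98 lat74.32 z103.99 | Fax -0.3 Flat 0.4 Fz -1.4 | w39.02 g43.8
-14 False t13.38 x-13.90 lat74.29 z104.00 | Fax 0.3 Flat 0.7 Fz -1.3 | w38.84 g43.8
-10 False t13.80 x-9.89 lat74.27 z103.97 | Fax 0.1 Flat -0.8 Fz 0.1 | w39.21 g43.8
-6 False t14.22 x-5.91 lat74.29 z103.99 | Fax -0.7 Flat 0.2 Fz -1.6 | w39.10 g43.8
-2 False t14.63 x-1.88 lat74.29 z103.98 | Fax -0.2 Flat 0.0 Fz -0.4 | w39.08 g43.8
```

View pics/s4.png

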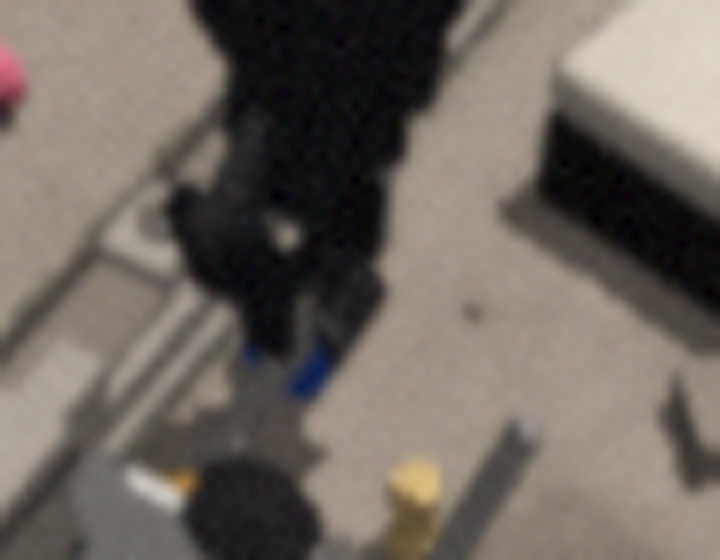

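It is sliding on the bare tube with no side force; the ring is at crop (290,370), around the tube. Now push through the seal to the hard stop.

```bash
python3 - <<'E'
from h import *
ctrl.move_l(P(6,74.3,104),vel=25,threshold=8); st(6)
for x in np.arange(7.5,18,1):
    ctrl.move_l(P(x,74.3,104),vel=20); s=st(round(x,1))
    if s["force"]@a<-16: break
E
```

```text
6 t15.15 x6.23 lat74.28 z104.00 | Fax -0.4 Flat 0.0 Fz -2.0 | w38.66 g43.8
7.5 t15.40 x7.53 lat74.31 z104.01 | Fax 0.1 Flat 0.3 Fz -0.6 | w39.02 g43.8
8.5 t15.65 x8.49 lat74.33 z104.02 | Fax -0.3 Flat 1.2 Fz -1.3 | w39.16 g43.8
9.5 t15.90 x9.53 lat74.30 z104.01 | Fax 0.3 Flat -0.7 Fz -1.3 | w39.19 g43.8
10.5 t16.15 x10.57 lat74.29 z103.98 | Fax -0.1 Flat 0.9 Fz -0.3 | w38.75 g43.8
11.5 t16.40 x11.56 lat74.30 z104.01 | Fax -1.2 Flat -0.2 Fz -0.3 | w38.97 g43.8
12.5 t16.65 x11.95 lat74.32 z103.97 | Fax -3.4 Flat 0.0 Fz -1.0 | w39.26 g44.0
13.5 t16.90 x12.51 lat74.31 z103.96 | Fax -4.6 Flat -0.1 Fz -1.0 | w38.61 g44.1
14.5 t17.15 x13.25 lat74.33 z103.95 | Fax -6.9 Flat -0.5 Fz -0.7 | w38.97 g44.2
15.5 t17.40 x14.02 lat74.32 z103.93 | Fax -6.4 Flat 0.1 Fz -0.8 | w38.51 g44.2
16.5 t17.65 x14.80 lat74.33 z103.91 | Fax -7.3 Flat 1.0 Fz -1.3 | w39.30 g44.2
17.5 t17.90 x15.56 lat74.32 z103.89 | Fax -8.4 Flat -0.3 Fz -1.0 | w39.07 g44.2
```

```bash
python3 - <<'E'
from h import *
for x in np.arange(18,23,.5):
    ctrl.move_l(P(x,74.3,104),vel=20); s=st(round(x,1))
    if s["force"]@a<-15: break
E
```

```text
18.0 t18.15 x15.95 lat74.35 z103.92 | Fax -7.4 Flat -0.7 Fz -0.6 | w38.70 g44.3
18.5 t18.40 x16.11 lat74.37 z103.91 | Fax -9.1 Flat 0.1 Fz -0.6 | w39.07 g44.3
19.0 t18.65 x16.18 lat74.33 z103.86 | Fax -10.1 Flat 0.5 Fz 0.2 | w38.83 g44.4
19.5 t18.90 x16.25 lat74.34 z103.83 | Fax -10.2 Flat 0.1 Fz 0.4 | w38.76 g44.5
20.0 t19.15 x16.31 lat74.34 z103.84 | Fax -13.0 Flat -0.9 Fz -0.6 | w38.95 g44.5
20.5 t19.40 x16.38 lat74.36 z103.86 | Fax -13.2 Flat -0.3 Fz -0.4 | w39.04 g44.6
21.0 t19.65 x16.41 lat74.36 z103.84 | Fax -15.3 Flat 0.2 Fz -0.4 | w39.05 g44.7
```

```bash
python3 - <<'E'
from h import *
x=21.0
for w in np.arange(39.5,50.1,.75):
    x+=.38
    ctrl.move_l(P(x,74.3,104),vel=30)
    ctrl.gripper_to(w); s=st(round(w,2))
    f=s["force"]@a
    if f>-11: x+=(13+f)/3.5
    if f<-19: x-=1
print(x)
p,d=grab("scene"); 
cv2.imwrite("pics/s5.png",cv2.resize(p[150:220,290:380,::-1],None,fx=8,fy=8,interpolation=cv2.INTER_CUBIC))
E
```

```text
39.5 t20.12 x16.51 lat74.34 z103.70 | Fax -15.8 Flat 0.9 Fz -0.4 | w39.46 g29.7
40.25 t20.58 x16.59 lat74.35 z103.58 | Fax -16.7 Flat -0.3 Fz -2.7 | w40.23 g16.2
41.0 t21.05 x16.94 lat74.34 z103.49 | Fax -16.9 Flat 0.8 Fz -2.0 | w41.37 g15.5
41.75 t21.52 x17.31 lat74.31 z103.38 | Fax -16.5 Flat 0.3 Fz -2.7 | w41.53 g14.8
42.5 t21.98 x17.65 lat74.29 z103.28 | Fax -17.0 Flat 1.4 Fz -1.9 | w42.93 g14.1
43.25 t22.45 x18.08 lat74.32 z103.27 | Fax -15.7 Flat 1.5 Fz -3.2 | w43.52 g13.4
44.0 t22.92 x18.53 lat74.32 z103.30 | Fax -16.4 Flat 0.5 Fz -2.2 | w44.20 g12.6
44.75 t23.38 x18.94 lat74.37 z103.61 | Fax -16.3 Flat 0.0 Fz -0.3 | w44.61 g8.3
45.5 t23.85 x19.37 lat74.41 z103.81 | Fax -16.6 Flat -0.1 Fz -0.7 | w45.16 g8.2
46.25 t24.32 x19.81 lat74.40 z103.85 | Fax -16.1 Flat -0.1 Fz 0.4 | w46.33 g8.2
47.0 t24.78 x20.21 lat74.42 z103.88 | Fax -16.9 Flat -0.0 Fz -0.2 | w47.05 g8.1
47.75 t25.25 x20.64 lat74.43 z103.91 | Fax -15.2 Flat -0.9 Fz -0.3 | w47.99 g8.1
48.5 t25.72 x21.06 lat74.48 z103.94 | Fax -16.4 Flat -0.4 Fz -0.5 | w48.70 g8.0
49.25 t26.18 x21.48 lat74.49 z103.98 | Fax -16.4 Flat -0.1 Fz 0.9 | w49.42 g8.0
50.0 t26.65 x21.90 lat74.48 z103.99 | Fax -15.9 Flat -0.9 Fz 0.7 | w50.06 g7.9
26.699999999999985
```

View pics/s5.png

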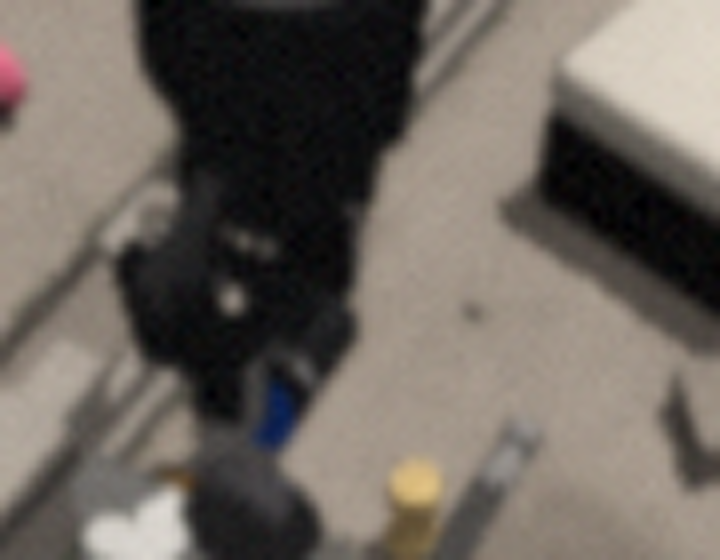

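```bash
python3 - <<'E'
from h import *
ctrl.move_l(P(21.6,74.4,104),vel=15); st()
ctrl.move_l(P(19.7,74.4,104),vel=15); st("clear")
ctrl.move_l(P(19.5,74.4,114),vel=40,threshold=5); st()
ctrl.move_l(P(19.5,74.4,190),vel=100); st()
ctrl.move_ptp(P(-220,-20,260),np.load("R.npy")); s=st()
q,d=grab("top");p,_=grab("scene"); np.savez("end",q=q,d=d)
cv2.imwrite("pics/e.png",np.hstack([cv2.resize(q[180:240,305:365],(390,390),interpolation=cv2.INTER_CUBIC),cv2.resize(p[170:240,310:380],(390,390),interpolation=cv2.INTER_CUBIC)])[...,::-1])
for r in(193,195,197): 
    g=q[r,318:350].astype(int); print(r,(g[:,2]-g[:,0]),g.sum(-1)//3)
E
```

```text
t27.19 x19.72 lat74.53 z104.17 | Fax -8.2 Flat 0.6 Fz 0.3 | w50.02 g3.8
clear t27.47 x19.11 lat74.53 z104.22 | Fax -5.1 Flat -1.6 Fz 0.5 | w50.21 g2.7
 t27.80 x20.19 lat74.52 z114.75 | Fax 0.6 Flat 0.9 Fz -0.5 | w49.80 g0.0
 t28.72 x19.45 lat73.77 z189.18 | Fax -0.0 Flat 0.1 Fz -0.8 | w50.24 g0.0
 t29.76 x-219.31 lat-19.92 z259.44 | Fax 0.6 Flat 0.4 Fz -1.0 | w50.06 g0.0
193 [-17 -16 -17 -16 -15 -14 -18 -15  -2  53 135 170 145 101  34  -1 -10  -9
  -4   0   1  -1   1   2   1   1   0  -2  -5 -22 -33 -34] [128 128 129 131 132 136 136 138 136 129 114  95  86  78  71  94 133 126
  79  55  56  58  55  54  54  58  67  69  80 127 183 211]
195 [-15 -16 -15 -15 -15 -16 -17 -16  -9  31 124 178 180 144  60   0 -11 -10
  -5  -1  -1   1  -3  -1  -1   0  -1  -1  -3 -21 -32 -33] [199 199 198 199 201 202 200 198 194 169 136 118 113 108  90 110 152 149
  98  66  61  60  61  59  62  63  71  75  82 121 179 211]
197 [-16 -19 -18 -18 -17 -16 -17 -19  -8  35 125 179 181 137  56   2 -11 -12
  -6   0  -2  -1  -1   0   1   0   1   1  -2 -20 -32 -34] [179 180 173 165 160 158 156 156 147 136 120 110 102  90  71  84 129 134
  91  58  51  49  50  51  51  51  52  56  64 112 177 211]
```

View pics/e.png

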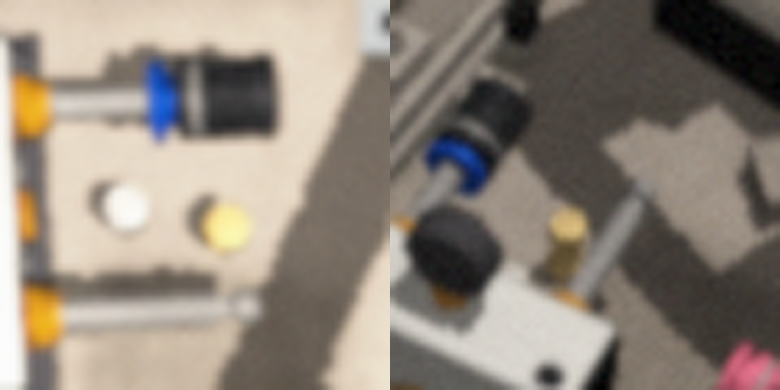

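The final picture shows the stop end on the former bare tube (left crop (210,95)). The ring stands out exactly as it did at first: same blue profile, same 20 px length, and the position matches home. The elbows are untouched.

```bash
python3 -c "
from h import *
print(ctrl.finish_job())"
```

```text
the job is handed in; nothing more can be done
None
```

The stop end is off its first tube and pushed fully home on the bare tube beside it. In the last picture its blue ring stands out as it did at first, and I handed the job in at about 30 s on the robot's clock; I did not pull on it to test the lock.

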